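# Lift the sagging bolt over its bent keeper and hold the locker gate ajar

### The job

The barrel bolt on the little washing-soda locker has sagged, so its turned-down nose hangs behind the bent-up lip of the keeper. Lift the bolt by its knob until it clears the lip and draw it back past the gate's edge without wrenching it against the keeper, then pull the gate about 30 degrees open. Finish still holding it there, bolt drawn, because its spring would shut it; leave the bottle, the cup and the steel wool where they are.

Things in the scene. Friction and masses are not known exactly. Their poses are not given: they have to be found in the camera images.
- locker: Plywood locker, fixed on the table, 200 deep (x) x 380 wide (y) x 195 mm high. Origin: centre of its underside; x axis points into it (away from the gate), y to the left as seen from the gate, z up. The barred gate, 284 mm wide, fills its front (x = -100 mm), hinged at the left; bolt on the gate's top rail, keeper on the right-hand post. Only the bolt's knob rises above 195 mm.
- gate_hinge (a point): Point on the gate's upright hinge axis, 160 mm above the table; x = -104, y = +144.5 mm in the locker's frame. (Obstacles of the room: a big bottle tote on the table's left, beyond x = 0.53 and y > 0.31 m, below 0.40 m high with its bottles, and a round tub on its right, x > 0.54, y < -0.31 m, 0.38 m high; pass over or in front of them.)
- gate (a joint): Angle of the gate, rad: 0 shut, grows as its free right-hand end swings out towards the robot; stop at 1.4. A spring always pulls it shut: 0.3 N m when shut, 0.55 N m at 0.5 rad (about 4 N at the knob).
- bolt_knob (a point): Centre of the bolt's dark knob, the place to hold: an upright cylinder 19 mm across and 32 mm high on a 10 mm stem, 63 mm above the rod's axis, free all round, its lower end just above the locker's top. Bolt thrown and gate shut: 9 mm in front of the hinge axis, 207 mm to its right, 217 mm above the table.
- bolt (a joint): How far the bolt is drawn, m: 0 fully thrown, grows as the knob moves left along the gate towards the hinge; stop at 0.062. The nose is through the keeper at 0.036, inside the gate's edge from 0.044. It rubs with about 1.5 N and stays where it is left.
- bolt_plate (a joint): Lift of bolt and plate, rad: 0 sagged (right end low), 0.04 level, stop at 0.10. They turn in the gate's plane about the plate's rear screw, 44.5 mm right of the hinge axis and 160 mm up, 160 mm left of the knob when thrown; raising the knob 7 mm lifts the nose 12 mm. Falls back by its own weight (about 4 N to lift at the knob).
- bolt_nose (a point): Bottom of the turned-down nose at the right end of the bolt (12 mm rod; the nose is 8 mm long and reaches 9 mm below the rod), 121 mm to the right of the knob. Sagged, it hangs 8 mm lower than the lip, on the lip's far (right) side.
- keeper_lip (a point): Middle of the top edge of the lip, 3 mm thick, bent up at the right-hand end of the keeper's lower leg. The nose must be raised at least 8 mm to pass over it, and stay raised while it passes; the rod meets the keeper's upper leg when the nose is raised some 20 mm.
- keeper: Keeper on the right-hand post: a steel hoop round the end of the bolt; front strap and upper leg 12 mm wide (along y), lower leg 18 mm, standing out to the right of the strap with the lip at its end; opening 131 to 174 mm above the table. Fixed to the locker; origin at table height under it, x = -100, y = -159 mm in the locker's frame.
- bottle_mid (a point): Bystander: green half bottle with a torn capsule, 60 mm across, 240 mm tall, standing; point on its axis half-way up.
- cup_mid (a point): Bystander: thin clear cup standing on its rim, 72 mm across, 81 mm tall; point on its axis half-way up.
- wool_mid (a point): Bystander: grey pad of steel wool, 65 mm across, 26 mm high; its centre.

How it is judged:
On the way, in this order (a step that is already met when the one before it is completed fails the run):
1. the bolt is drawn back until its nose is inside the gate's edge (at least 44 mm) (value of joint bolt above 0.044 m), for 0.2 s.
2. the gate is pulled open by at least 20 degrees (value of joint gate above 0.35 rad), for 0.2 s.
At the end, for the whole second after the job is handed in: The gate stands still between 20 and 41 degrees open with the bolt still drawn by at least 40 mm, and the fingers are holding it there against its spring (value of joint gate between 0.35 and 0.72 rad and velocity of joint gate between -0.05 and 0.05 rad/s and value of joint bolt above 0.04 m and contact force between the fingers and gate above 0.5 N); the arm keeps its last pose, push and grip.
It fails at once if the bolt was wrenched against the keeper (more than 40 N) (contact force between bolt and keeper above 40 N).
It fails at once if the bottle was moved by more than 3 cm (distance of bottle_mid from where it was at the start of the episode above 0.03 m).
It fails at once if the cup was moved by more than 3 cm (distance of cup_mid from where it was at the start of the episode above 0.03 m).
It fails at once if the steel wool was moved by more than 3 cm (distance of wool_mid from where it was at the start of the episode above 0.03 m).
It also fails if it takes over 42 s, if anything falls off the work surface, if the arm or the gripper's body presses on something with over 40 N, if the wrist force passes 120 N, or if a joint passes its speed limit or range.

### The arm

A 6-joint arm with a two-finger parallel gripper is mounted at the origin on a cart in front of the work surface, level with it; the furniture and walls round the work are solid. World frame = base frame: x ahead of the robot, y to its left, z up, the work surface at z = 0. Lengths are in m, angles in rad, forces in N, time in s.
With the tool pointing down it reaches from about 0.35 to 0.95 m from the base axis. Payload 17.4 kg.
Tool frame: the origin (TCP) lies at the very end of the fingers, on their centre line; the grasp point (between the pads) lies 19 mm behind it (bot.hold_point_z is the distance from the TCP to the grasp point, in m); z points along the fingers, y is the line along which they close (so a half turn about z gives the same grasp; the last joint's range is limited). The gripper opens to 93 mm and grips with 3 to 60 N. Pads are 15 mm wide; open, the fingers measure 128 mm over their backs; the gripper's body (75 mm by 188 mm) begins 65 mm behind the grasp point.
Start: joints at [-1.276, 0.116, 1.442, -0, 1.584, -0.038], TCP at [0.221, -0.638, 0.219] pointing down, gripper open.
Joint ranges: [-2.83, 2.83], [-0.83, 2.19], [0.07, 2.5], [-1.14, 4.28], [0.01, 3], [-2.97, 2.97]. Speed limits (rad/s): [1.89, 1.89, 2.22, 3.14, 3.14, 3.14].

### API

Orientations are given as a unit quaternion [x, y, z, w].
In Python, from bench import bot gives the robot as it stands.
- The arm moves only by the tool play_rows, never from a script. Its argument "rows" is a list of rows, each an object of numbers: "dx", "dy", "dz": the shift along the tool's x, y, z in mm; "wx", "wy", "wz": the turn, a rotation vector about the tool's x, y, z in degrees. A call has 1 to 10 rows; each row is the pose to reach, as a shift and turn from the pose commanded when the call began, along the tool's axes at that moment; what a row does not reach only later rows make up. A row lasts 1/10 s, in which the tool goes at most 50 mm and 8.59 degrees, less where a joint would pass 70% of its speed; a pose out of reach is approached as far as the arm can. A call with a gripper value outside its range is refused whole. "claw" is the gripper command: -1 is fully open, 1 is shut, values between are in proportion, set as the call begins (left out, the last holds). The fingers move at their own pace and stop on an object; "squeeze" is the grip in N (left out, the last holds). Time passes only in rows, so rows that repeat a pose let the fingers close. It gives the time, the measured TCP pose, the force, the opening and the grip force at its end, in the units of the state.
- bot.state(): the state, without advancing time (a new reading comes with each control period).
- bot.snapshot(name): name is "side" or "top"; returns the picture (420x560x3 uint8, red, green, blue); there is no depth.
- bot.camera_params(name): a dict with "K" (3x3 intrinsics, pixels), "R" (3x3) and "t" (3): a world point X has camera coordinates R X + t. Camera axes: x right, y down, z forward; pixel columns grow to the right and rows downward; lengths in m; the calibration is good to about 2 mm. A picture is of the moment at which its call begins. camera_params takes no time and is no camera call.
- bot.sign_off(): hands the job in; it is judged then, once.
Trained networks look in the newest picture that a camera, given by its name, has taken for a name from the list of things; names that differ only in an ending like _2 or _b are one class to them, and where a whole thing is asked for, a point or a joint stands for the part that bears it (a point fixed in the world has none). Each returns a list of dicts, best first, with "confidence" (0 to 1); they miss things now and then, are a little off and sometimes report something else, mostly with a low value. They report only what shows in the picture. A call takes as long as a camera call.
- bot.search_frame(camera, target): "centre" ([x, y, z] in m, in world coordinates, good to about 4 mm: the middle of the surface that is visible of it).
- bot.pinpoint(camera, target): "centre" ([x, y, z] in m, in world coordinates, good to about 4 mm: a listed point, or the origin of a listed thing).
The state is a dict: "time": time; "qpos": joint angles; "qd": joint speeds; "tau": joint torques, N m; "position": TCP position; "eef_rot": TCP orientation; "ft_force": force on the tool from outside, world axes, zero at the start; "ft_torque": the same for the moment, N m; "gripper_width": finger opening in m; "gripper_force": force on a finger pad.
Only numpy, scipy, OpenCV 4.12 (cv2) and the standard library are available. Lean on these libraries where they do the work, as an engineer would, in place of code of your own. Each camera call takes 0.05 s, during which the arm holds its last target. There are 200 camera calls.

## Working session

There is one attempt and no reset: what is moved stays moved. The work goes in short steps, Python scripts to look and compute and a tool call to move; the robot and the scene stay as the last step left them, time stands still between calls to the robot, and variables do not carry over. Pictures are saved under pics/ and viewed, at most 10 in all, crops included, and the job is handed in when it is done.

Besides the shell and the picture viewer there is one more tool, called by a JSON object that holds its "method" and its "body". play_rows: Moves the arm, as the interface text tells. Its arguments: {"type":"object","properties":{"rows":{"type":"array"},"claw":{"type":"number"},"squeeze":{"type":"number"}},"required":["rows"]}

```bash
mkdir -p pics; python3 - <<'E'
from bench import bot
import cv2,numpy as np
s=bot.state();print(s['time'],s['position'],s['eef_rot'],s['gripper_width'],bot.hold_point_z)
for c in('side','top'):
    cv2.imwrite(f'pics/{c}0.png',bot.snapshot(c)[:,:,::-1])
    for t in('bolt_knob','gate_hinge','keeper_lip','keeper','locker','bolt_nose','bottle_mid','cup_mid','wool_mid'):
        r=bot.pinpoint(c,t)
        print(c,t,[(np.round(d['centre'],4).tolist(),round(d['confidence'],2)) for d in r[:2]])
print(bot.state()['time'])
E
```

```text
0.0 [ 0.22041798 -0.63777929  0.2179021 ] [ 9.86191944e-01  1.65605304e-01 -8.71408115e-05 -5.69626660e-04] 0.09334828148017507 0.0188
side bolt_knob [([0.6195, -0.0169, 0.2126], 0.9)]
side gate_hinge [([0.6629, 0.1798, 0.1618], 0.75)]
side keeper_lip [([0.6015, -0.1285, 0.1416], 0.58)]
side keeper []
side locker [([0.7341, 0.0191, -0.0004], 0.8)]
side bolt_nose [([0.5963, -0.1366, 0.1337], 0.63)]
side bottle_mid [([0.487, 0.305, 0.1191], 0.74)]
side cup_mid [([0.4298, -0.2044, 0.0379], 0.76)]
side wool_mid [([0.4047, 0.2535, 0.0139], 0.8)]
top bolt_knob [([0.4274, -0.2, 0.0398], 0.56)]
top gate_hinge [([0.6622, 0.1784, 0.156], 0.71)]
top keeper_lip [([0.5958, -0.1285, 0.1444], 0.38)]
top keeper [([0.6095, -0.1204, 0.0027], 0.45)]
top locker [([0.7412, 0.0152, 0.0039], 0.93)]
top bolt_nose [([0.5968, -0.1364, 0.1321], 0.87)]
top bottle_mid [([0.4855, 0.3085, 0.1184], 0.62)]
top cup_mid [([0.4323, -0.1999, 0.0365], 0.92)]
top wool_mid [([0.4043, 0.2515, 0.0132], 0.76)]
1.0
```

```bash
python3 - <<'E'
from bench import bot
import cv2,numpy as np
from math import *
for c in('side','top'):
    p=bot.camera_params(c);K,R,t=map(np.array,(p['K'],p['R'],p['t']))
    im=cv2.imread(f'pics/{c}0.png')
    for P in([.6195,-.0169,.2126],[.6625,.179,.16],[.6,-.1285,.143],[.487,.305,.119]):
        q=K@(R@np.array(P)+t);u=q[:2]/q[2];print(c,P,u.round(1), 'cam',(-R.T@t).round(2))
        cv2.drawMarker(im,tuple(int(v) for v in u),(0,0,255),0,8,1)
    cv2.imwrite(f'pics/{c}0m.png',im)
E
```

```text
side [0.6195, -0.0169, 0.2126] [278.8 173.4] cam [0.28 0.78 0.83]
side [0.6625, 0.179, 0.16] [229.1 235.1] cam [0.28 0.78 0.83]
side [0.6, -0.1285, 0.143] [301.2 173.5] cam [0.28 0.78 0.83]
side [0.487, 0.305, 0.119] [279.7 312.2] cam [0.28 0.78 0.83]
top [0.6195, -0.0169, 0.2126] [301.1 193.3] cam [0.44 0.02 1.1 ]
top [0.6625, 0.179, 0.16] [222.4 178.6] cam [0.44 0.02 1.1 ]
top [0.6, -0.1285, 0.143] [343.6 207.4] cam [0.44 0.02 1.1 ]
top [0.487, 0.305, 0.119] [172.3 248.1] cam [0.44 0.02 1.1 ]
```

View pics/side0m.png

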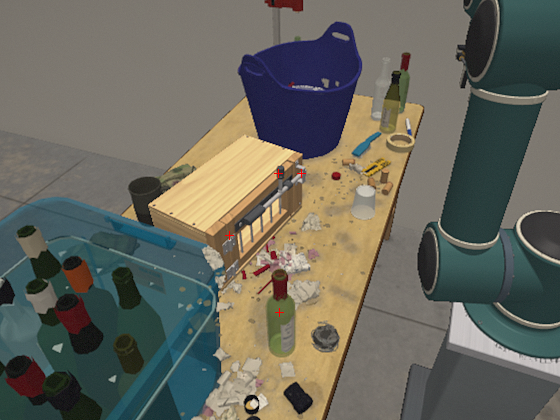

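View pics/top0m.png

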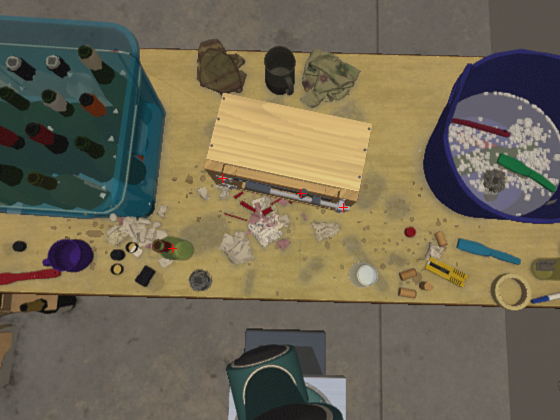

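```bash
python3 - <<'E'
import cv2,numpy as np
a=cv2.imread('pics/side0.png')[140:260,210:330];b=cv2.imread('pics/top0.png')[150:230,205:365]
a=cv2.resize(a,(480,480),interpolation=3)
cv2.imwrite('pics/s1.png',cv2.resize(cv2.imread('pics/side0.png')[135:255,200:340],None,fx=5,fy=5,interpolation=3))
cv2.imwrite('pics/t1.png',cv2.resize(b,None,fx=5,fy=5,interpolation=3))
E
```

```text
(no output)
```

View pics/s1.png

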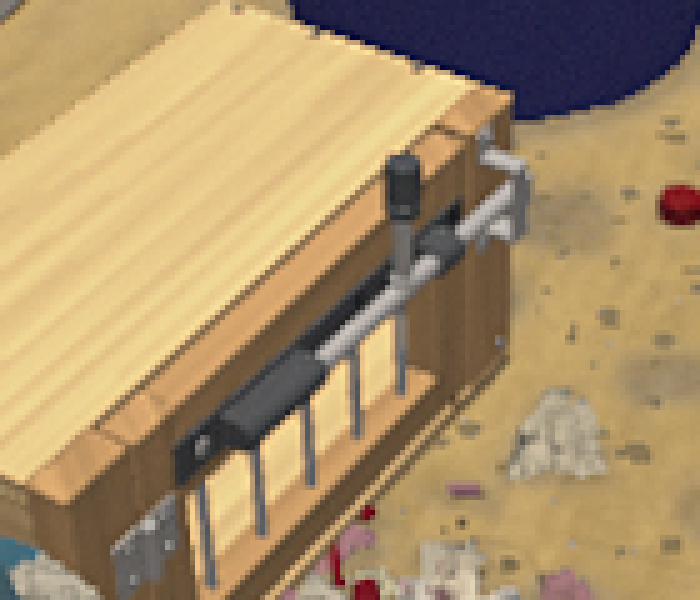

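View pics/t1.png

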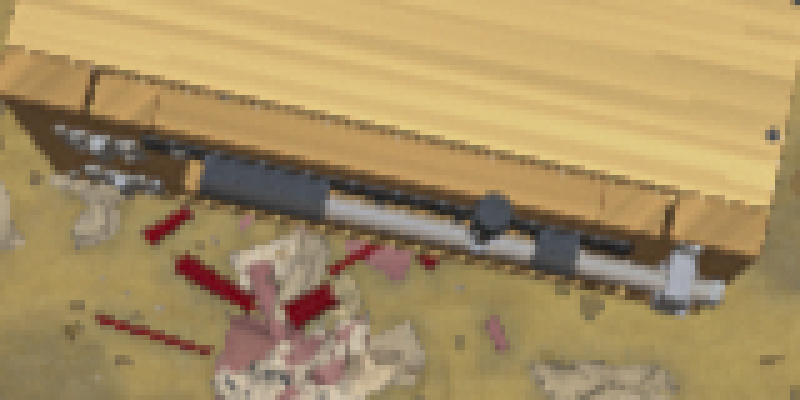

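```bash
cat > fit.py <<'E'
from bench import bot
import numpy as np
from scipy.optimize import least_squares
cp={c:{k:np.array(v) for k,v in bot.camera_params(c).items()} for c in('side','top')}
def proj(c,P):
    p=cp[c];q=p['K']@(p['R']@np.array(P)+p['t']);return q[:2]/q[2]
obs=[('side',(-.1,-.19,.195),(302.4,154)),('side',(-.1,.19,.195),(213.6,235.6)),('top',(-.1,-.19,.195),(358,198)),('top',(-.1,.19,.195),(205,169.4)),
('top',(.1,.19,.195),(223,95)),('top',(.1,-.19,.195),(371,124)),
('side',(-.113,-.0625,.217),(280.4,172.4)),('top',(-.113,-.0625,.233),(303.6,193))]
def W(v,p):
    c,s=np.cos(v[2]),np.sin(v[2]);return np.array([v[0]+c*p[0]-s*p[1],v[1]+s*p[0]+c*p[1],p[2]])
def f(v):return np.concatenate([proj(c,W(v,p))-u for c,p,u in obs])
E
python3 - <<'E'
from fit import *
r=least_squares(f,[.735,.017,-.2],loss='soft_l1');v=r.x;print(v.round(4));print(f(v).reshape(-1,2).round(1))
print('hinge',W(v,(-.104,.1445,.16)),'knob',W(v,(-.113,-.0625,.217)))
g=lambda X:np.concatenate([proj('side',X)-(280.4,172.4),proj('top',X+[0,0,.016])-(303.6,193)])
q=least_squares(g,[.62,-.02,.217]);print(q.x.round(4),q.fun.round(1))
E
```

```text
[ 0.7388  0.0169 -0.1808]
[[-0.1 -1.2]
 [-0.3 -0.8]
 [-1.1  3.7]
 [-2.2  0.5]
 [-1.4 -1.4]
 [ 0.4 -0.4]
 [ 0.6 -1.8]
 [ 1.1  0. ]]
hinge [0.66250043 0.17777443 0.16      ] knob [ 0.61643471 -0.02423535  0.217     ]
[ 0.6173 -0.0219  0.2129] [ 0.  0. -0. -0.]
```

```bash
cat > mv.py <<'E'
from bench import bot
import numpy as np
from scipy.spatial.transform import Rotation as Ro
def rel(p,yaw):
    s=bot.state();R=Ro.from_quat(s['eef_rot'])
    d=R.inv().apply(np.array(p)-s['position'])*1000
    T=Ro.from_matrix([[np.cos(yaw),np.sin(yaw),0],[np.sin(yaw),-np.cos(yaw),0],[0,0,-1]])
    w=(R.inv()*T).as_rotvec(degrees=True)
    return d.round(1).tolist(),w.round(2).tolist()
E
python3 - <<'E'
from mv import *
y=np.pi/2-.185
print(rel((.36,-.36,.31),.86));print(rel((.617,-.023,.30),y))
E
```

```text
([222.6, -217.2, -91.3], [0.0, 0.0, -30.21])
([575.6, -451.7, -81.4], [0.0, 0.0, -60.33])
```

{"method": "play_rows", "body": {"rows": [{"dx":30,"dy":-30,"dz":-25,"wz":-4},{"dx":60,"dy":-60,"dz":-50,"wz":-8},{"dx":95,"dy":-93,"dz":-70,"wz":-13},{"dx":127,"dy":-125,"dz":-85,"wz":-18},{"dx":160,"dy":-156,"dz":-91,"wz":-23},{"dx":192,"dy":-188,"dz":-91,"wz":-28},{"dx":223,"dy":-217,"dz":-91,"wz":-32},{"dx":260,"dy":-242,"dz":-91,"wz":-36},{"dx":298,"dy":-267,"dz":-90,"wz":-40},{"dx":338,"dy":-293,"dz":-90,"wz":-44}], "claw": -0.3}}

```text
$.rows[0]: bad value
```

```bash
python3 - <<'E'
from mv import *
y=np.pi/2-.185
print(bot.state()['position'],rel((.617,-.023,.28),y))
E
```

```text
[ 0.22051263 -0.6379782   0.21865672] ([575.6, -451.7, -61.4], [0.0, 0.0, -60.33])
```

{"method": "play_rows", "body": {"rows": [{"dx":30,"dy":-30,"dz":-25,"wx":0,"wy":0,"wz":-4},{"dx":60,"dy":-60,"dz":-50,"wx":0,"wy":0,"wz":-8},{"dx":95,"dy":-93,"dz":-70,"wx":0,"wy":0,"wz":-13},{"dx":127,"dy":-125,"dz":-85,"wx":0,"wy":0,"wz":-18},{"dx":160,"dy":-156,"dz":-91,"wx":0,"wy":0,"wz":-23},{"dx":192,"dy":-188,"dz":-91,"wx":0,"wy":0,"wz":-28},{"dx":223,"dy":-217,"dz":-91,"wx":0,"wy":0,"wz":-32},{"dx":260,"dy":-242,"dz":-91,"wx":0,"wy":0,"wz":-36},{"dx":298,"dy":-267,"dz":-90,"wx":0,"wy":0,"wz":-40},{"dx":338,"dy":-293,"dz":-90,"wx":0,"wy":0,"wz":-44}], "claw": -0.3}}

```text
time: 2.0
position: [0.4448, -0.249, 0.3089]
eef_rot: [0.852, 0.524, 0.0, 0.0]
ft_force: [0.9, -1.2, -1.1]
gripper_width: 0.0609
gripper_force: 0.0
```

```bash
python3 - <<'E'
from mv import *
y=np.pi/2-.185
print(bot.state()['position'],rel((.617,-.023,.28),y))
E
```

```text
[ 0.44483578 -0.24904552  0.30892767] ([279.4, 51.8, 28.9], [0.04, 0.01, -16.19])
```

{"method": "play_rows", "body": {"rows": [{"dx":35,"dy":6,"dz":0,"wx":0,"wy":0,"wz":-3},{"dx":75,"dy":14,"dz":0,"wx":0,"wy":0,"wz":-7},{"dx":120,"dy":22,"dz":0,"wx":0,"wy":0,"wz":-12},{"dx":165,"dy":31,"dz":5,"wx":0,"wy":0,"wz":-16.2},{"dx":210,"dy":39,"dz":12,"wx":0,"wy":0,"wz":-16.2},{"dx":250,"dy":46,"dz":20,"wx":0,"wy":0,"wz":-16.2},{"dx":270,"dy":50,"dz":27,"wx":0,"wy":0,"wz":-16.2},{"dx":279,"dy":52,"dz":29,"wx":0,"wy":0,"wz":-16.2},{"dx":279,"dy":52,"dz":29,"wx":0,"wy":0,"wz":-16.2},{"dx":279,"dy":52,"dz":29,"wx":0,"wy":0,"wz":-16.2}]}}

```text
time: 3.0
position: [0.6166, -0.0265, 0.2802]
eef_rot: [0.77, 0.638, 0.0, 0.0]
ft_force: [0.3, -0.7, 0.4]
gripper_width: 0.0603
gripper_force: 0.0
```

```bash
python3 - <<'E'
from mv import *
from fit import proj
import cv2
y=np.pi/2-.185
s=bot.state();print(s['position'],rel((.617,-.023,.28),y),rel((.617,-.023,.201),y))
im=bot.snapshot('side')[:,:,::-1].copy();print(proj('side',s['position']))
cv2.imwrite('pics/s2.png',cv2.resize(im[95:235,200:360],None,fx=4,fy=4,interpolation=3))
E
```

```text
[ 0.61657268 -0.02651712  0.2802362 ] ([3.5, -0.2, 0.2], [0.03, 0.01, -0.18]) ([3.6, -0.3, 79.2], [0.03, 0.01, -0.18])
[280.88858796 148.47719664]
```

View pics/s2.png

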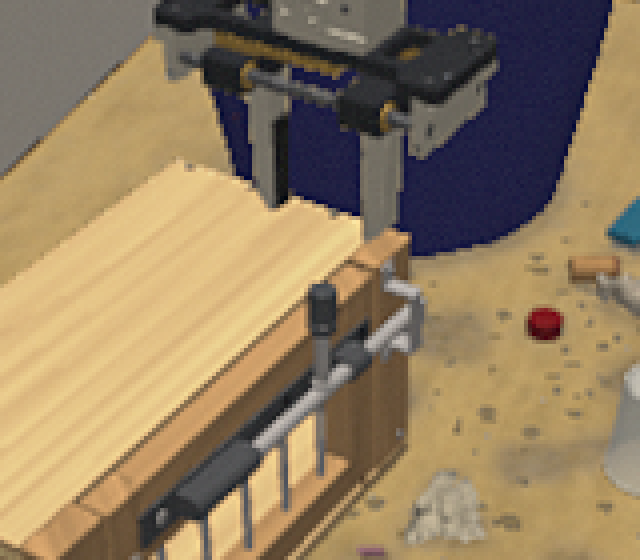

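{"method": "play_rows", "body": {"rows": [{"dx":2,"dy":0,"dz":25,"wx":0,"wy":0,"wz":0},{"dx":3,"dy":0,"dz":50,"wx":0,"wy":0,"wz":0},{"dx":3.5,"dy":0,"dz":68,"wx":0,"wy":0,"wz":0},{"dx":3.5,"dy":0,"dz":76,"wx":0,"wy":0,"wz":0},{"dx":3.5,"dy":0,"dz":79,"wx":0,"wy":0,"wz":0},{"dx":3.5,"dy":0,"dz":79,"wx":0,"wy":0,"wz":0}]}}

```text
time: 3.65
position: [0.6177, -0.0223, 0.2013]
eef_rot: [0.77, 0.638, 0.0, 0.0]
ft_force: [-0.2, 0.2, -0.1]
gripper_width: 0.0606
gripper_force: 0.0
```

{"method": "play_rows", "body": {"rows": [{"dx":0,"dy":0,"dz":0,"wx":0,"wy":0,"wz":0},{"dx":0,"dy":0,"dz":0,"wx":0,"wy":0,"wz":0},{"dx":0,"dy":0,"dz":0,"wx":0,"wy":0,"wz":0},{"dx":0,"dy":0,"dz":0,"wx":0,"wy":0,"wz":0},{"dx":0,"dy":0,"dz":0,"wx":0,"wy":0,"wz":0},{"dx":0,"dy":0,"dz":0,"wx":0,"wy":0,"wz":0},{"dx":0,"dy":0,"dz":0,"wx":0,"wy":0,"wz":0},{"dx":0,"dy":0,"dz":0,"wx":0,"wy":0,"wz":0}], "claw": 1, "squeeze": 15}}

```text
time: 4.45
position: [0.6177, -0.022, 0.2007]
eef_rot: [0.77, 0.638, 0.0, 0.0]
ft_force: [0.2, 0.0, 0.0]
gripper_width: 0.0184
gripper_force: 15.0
```

```bash
python3 - <<'E'
from mv import *
from fit import proj
import cv2
s=bot.state();print(s['position'],s['ft_force'],s['gripper_width'],s['gripper_force'])
im=bot.snapshot('side')[:,:,::-1].copy();t=bot.snapshot('top')[:,:,::-1]
cv2.imwrite('pics/s3.png',np.hstack([cv2.resize(im[120:240,230:330],(400,480),interpolation=3),cv2.resize(t[140:240,260:360],(400,480),interpolation=3)]))
E
```

```text
[ 0.61767827 -0.02197344  0.2007196 ] [0.24774332 0.02943439 0.00710587] 0.01844388623185271 15.000032186508179
```

View pics/s3.png

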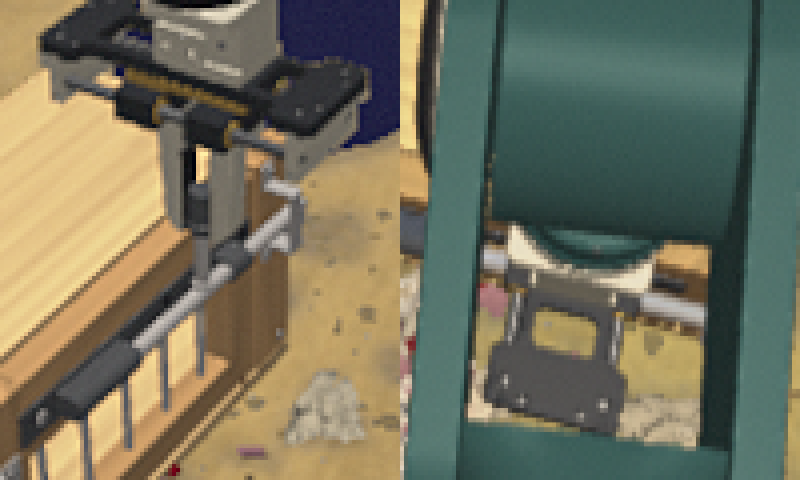

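{"method": "play_rows", "body": {"rows": [{"dx":0,"dy":0,"dz":0,"wx":0,"wy":0,"wz":0},{"dx":0,"dy":0,"dz":0,"wx":0,"wy":0,"wz":0},{"dx":0.5,"dy":0,"dz":-1.5,"wx":0,"wy":0,"wz":0},{"dx":1,"dy":0,"dz":-3,"wx":0,"wy":0,"wz":0},{"dx":1.7,"dy":0,"dz":-5,"wx":0,"wy":0,"wz":0},{"dx":2.4,"dy":0,"dz":-7,"wx":0,"wy":0,"wz":0},{"dx":2.6,"dy":0,"dz":-7.5,"wx":0,"wy":0,"wz":0},{"dx":2.6,"dy":0,"dz":-7.5,"wx":0,"wy":0,"wz":0}], "squeeze": 40}}

```text
time: 5.35
position: [0.6181, -0.0193, 0.2081]
eef_rot: [0.77, 0.638, -0.0, -0.0]
ft_force: [1.7, 0.1, -6.0]
gripper_width: 0.0183
gripper_force: 40.0
```

```bash
python3 - <<'E'
from mv import *
import cv2
s=bot.state();print(s['position'],s['ft_force'],s['gripper_width'],s['gripper_force'])
im=bot.snapshot('side')[:,:,::-1].copy()
cv2.imwrite('pics/s4.png',cv2.resize(im[145:225,240:340],None,fx=6,fy=6,interpolation=3))
for c in('side',):
  for t in('bolt_nose','keeper_lip','bolt_knob'):print(t,[(np.round(d['centre'],4),d['confidence']) for d in bot.pinpoint(c,t)])
E
```

```text
[ 0.61806233 -0.01930218  0.20806813] [ 1.69696737  0.13883122 -6.00109581] 0.01833313365985677 39.99831676483154
bolt_nose [(array([ 0.5953, -0.1393,  0.1471]), 0.91)]
keeper_lip [(array([ 0.5985, -0.1306,  0.139 ]), 0.66)]
bolt_knob [(array([ 0.6224, -0.0196,  0.2221]), 0.89)]
```

View pics/s4.png

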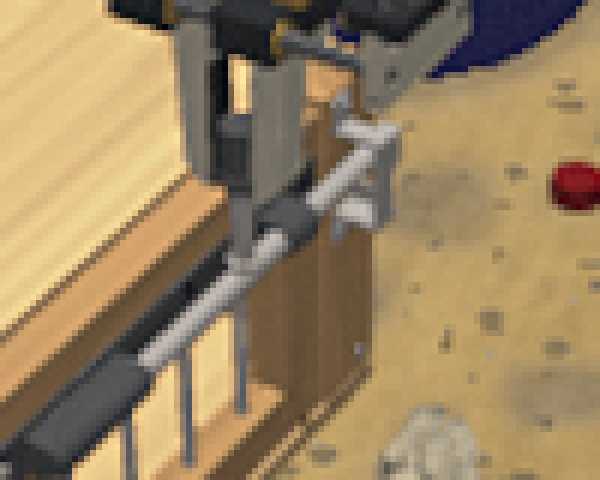

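{"method": "play_rows", "body": {"rows": [{"dx":1,"dy":0,"dz":0,"wx":0,"wy":0,"wz":0},{"dx":2.5,"dy":0,"dz":0,"wx":0,"wy":0,"wz":0},{"dx":4,"dy":0,"dz":0,"wx":0,"wy":0,"wz":0},{"dx":6,"dy":0,"dz":0,"wx":0,"wy":0,"wz":0},{"dx":8,"dy":0,"dz":0,"wx":0,"wy":0,"wz":0},{"dx":10,"dy":0,"dz":0,"wx":0,"wy":0,"wz":0}]}}

```text
time: 6.15
position: [0.62, -0.0094, 0.2082]
eef_rot: [0.77, 0.638, -0.0, 0.0]
ft_force: [0.6, -2.1, -4.9]
gripper_width: 0.0184
gripper_force: 40.0
```

{"method": "play_rows", "body": {"rows": [{"dx":2,"dy":0,"dz":0,"wx":0,"wy":0,"wz":0},{"dx":4,"dy":0,"dz":0,"wx":0,"wy":0,"wz":0},{"dx":6,"dy":0,"dz":0,"wx":0,"wy":0,"wz":0},{"dx":8,"dy":0,"dz":0,"wx":0,"wy":0,"wz":0},{"dx":10,"dy":0,"dz":0,"wx":0,"wy":0,"wz":0},{"dx":12,"dy":0,"dz":0,"wx":0,"wy":0,"wz":0},{"dx":14,"dy":0,"dz":0,"wx":0,"wy":0,"wz":0},{"dx":16,"dy":0,"dz":0,"wx":0,"wy":0,"wz":0},{"dx":18,"dy":0,"dz":0,"wx":0,"wy":0,"wz":0},{"dx":20,"dy":0,"dz":0,"wx":0,"wy":0,"wz":0}]}}

```text
time: 7.15
position: [0.6237, 0.0102, 0.2081]
eef_rot: [0.77, 0.638, 0.0, -0.0]
ft_force: [0.5, -1.7, -6.7]
gripper_width: 0.0183
gripper_force: 40.0
```

{"method": "play_rows", "body": {"rows": [{"dx":3,"dy":0,"dz":0,"wx":0,"wy":0,"wz":0},{"dx":6,"dy":0,"dz":0,"wx":0,"wy":0,"wz":0},{"dx":9,"dy":0,"dz":0,"wx":0,"wy":0,"wz":0},{"dx":12,"dy":0,"dz":0,"wx":0,"wy":0,"wz":0},{"dx":15,"dy":0,"dz":0,"wx":0,"wy":0,"wz":0},{"dx":18,"dy":0,"dz":0,"wx":0,"wy":0,"wz":0},{"dx":21,"dy":0,"dz":0,"wx":0,"wy":0,"wz":0},{"dx":24,"dy":0,"dz":0,"wx":0,"wy":0,"wz":0},{"dx":24,"dy":0,"dz":0,"wx":0,"wy":0,"wz":0},{"dx":24,"dy":0,"dz":0,"wx":0,"wy":0,"wz":0}]}}

```text
time: 8.15
position: [0.6282, 0.034, 0.208]
eef_rot: [0.77, 0.638, 0.0, -0.0]
ft_force: [2.6, 1.4, -8.9]
gripper_width: 0.0186
gripper_force: 40.0
```

```bash
python3 - <<'E'
from mv import *
import cv2
s=bot.state();print(s['time'],s['position'],s['ft_force'],s['gripper_width'],s['gripper_force'])
im=bot.snapshot('side')[:,:,::-1].copy()
cv2.imwrite('pics/s5.png',cv2.resize(im[145:225,240:340],None,fx=6,fy=6,interpolation=3))
for t in('bolt_nose','keeper_lip','bolt_knob'):print(t,[(np.round(d['centre'],4),d['confidence']) for d in bot.pinpoint('side',t)])
# open: arc about hinge
H=np.array([.6625,.1778]);p=s['position'][:2]-H;z=s['position'][2]
s0=bot.state();yaw0=Ro.from_quat(s0['eef_rot']).apply([1,0,0]);yaw0=np.arctan2(yaw0[1],yaw0[0])
for a in np.arange(.04,.57,.04):
    c,q=np.cos(-a),np.sin(-a)
    P=H+[c*p[0]-q*p[1],q*p[0]+c*p[1]]
    print(round(a,2),rel([*P,z],yaw0-a))
E
```

```text
8.15 [0.62818833 0.03395237 0.20803308] [ 2.63636688  1.44678629 -8.89473736] 0.018606933369241605 39.99776244163513
bolt_nose [(array([ 0.5992, -0.127 ,  0.1402]), 0.71), (array([ 0.604 , -0.0861,  0.1465]), 0.61)]
keeper_lip [(array([ 0.6   , -0.1272,  0.1398]), 0.4)]
bolt_knob [(array([0.6249, 0.0351, 0.2217]), 0.63)]
0.04 ([0.7, -5.9, -0.0], [-0.02, -0.01, 2.29])
0.08 ([1.3, -11.8, -0.0], [-0.02, -0.01, 4.58])
0.12 ([2.2, -17.6, -0.0], [-0.02, -0.01, 6.88])
0.16 ([3.3, -23.4, -0.0], [-0.02, -0.01, 9.17])
0.2 ([4.6, -29.2, -0.0], [-0.02, -0.01, 11.46])
0.24 ([6.2, -34.9, -0.0], [-0.02, -0.01, 13.75])
0.28 ([8.0, -40.5, -0.0], [-0.02, -0.01, 16.04])
0.32 ([10.0, -46.1, -0.0], [-0.02, -0.01, 18.33])
0.36 ([12.2, -51.6, -0.0], [-0.02, -0.01, 20.63])
0.4 ([14.7, -56.9, -0.0], [-0.02, -0.01, 22.92])
0.44 ([17.3, -62.2, -0.0], [-0.02, -0.01, 25.21])
0.48 ([20.2, -67.4, -0.0], [-0.02, -0.01, 27.5])
0.52 ([23.3, -72.5, -0.0], [-0.02, -0.01, 29.79])
0.56 ([26.6, -77.4, -0.0], [-0.02, -0.01, 32.09])
```

View pics/s5.png

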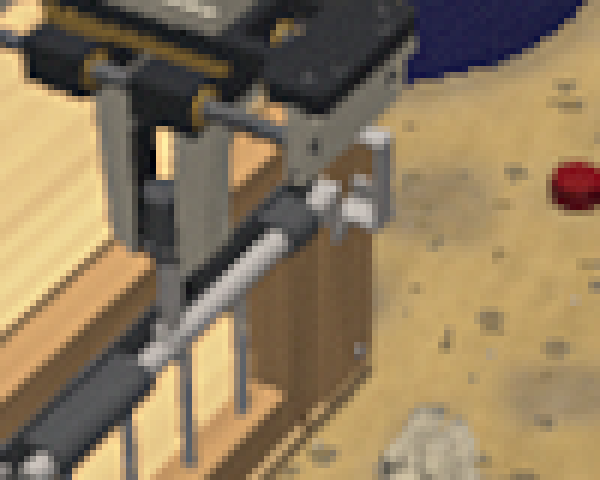

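{"method": "play_rows", "body": {"rows": [{"dx":0.3,"dy":-3,"dz":0,"wx":0,"wy":0,"wz":1.1},{"dx":0.7,"dy":-5.9,"dz":0,"wx":0,"wy":0,"wz":2.3},{"dx":1.3,"dy":-11.8,"dz":0,"wx":0,"wy":0,"wz":4.6},{"dx":2.2,"dy":-17.6,"dz":0,"wx":0,"wy":0,"wz":6.9},{"dx":3.3,"dy":-23.4,"dz":0,"wx":0,"wy":0,"wz":9.2},{"dx":4.6,"dy":-29.2,"dz":0,"wx":0,"wy":0,"wz":11.5},{"dx":6.2,"dy":-34.9,"dz":0,"wx":0,"wy":0,"wz":13.8},{"dx":8,"dy":-40.5,"dz":0,"wx":0,"wy":0,"wz":16},{"dx":8,"dy":-40.5,"dz":0,"wx":0,"wy":0,"wz":16}]}}

```text
time: 9.25
position: [0.5894, 0.0492, 0.2084]
eef_rot: [0.852, 0.524, 0.0, 0.0]
ft_force: [3.8, -0.1, -9.7]
gripper_width: 0.0184
gripper_force: 40.0
```

```bash
python3 - <<'E'
from mv import *
s=bot.state();print(s['time'],s['position'],s['ft_force'],s['gripper_width'],s['qpos'])
H=np.array([.6625,.1778]);p=s['position'][:2]-H;z=s['position'][2]
yaw0=Ro.from_quat(s['eef_rot']).apply([1,0,0]);yaw0=np.arctan2(yaw0[1],yaw0[0])
print('moved',np.arctan2(p[1],p[0])-np.arctan2(.03395-H[1],.62819-H[0]),np.linalg.norm(p))
for a in np.arange(.04,.29,.04):
    c,q=np.cos(-a),np.sin(-a)
    P=H+[c*p[0]-q*p[1],q*p[0]+c*p[1]]
    print(round(a,2),rel([*P,z],yaw0-a))
E
```

```text
9.25 [0.58936429 0.04916918 0.20839276] [ 3.77774741 -0.0889468  -9.71274154] 0.018364075494958793 [ 4.01435983e-02 -6.30450515e-02  1.64067502e+00 -7.70129825e-05
  1.56364478e+00  5.08161809e-01]
moved -0.2828511706377004 0.1479686484292597
0.04 ([0.4, -5.9, -0.0], [0.02, -0.01, 2.29])
0.08 ([1.1, -11.8, -0.0], [0.02, -0.01, 4.58])
0.12 ([1.9, -17.6, -0.0], [0.02, -0.01, 6.88])
0.16 ([3.0, -23.5, -0.0], [0.02, -0.01, 9.17])
0.2 ([4.4, -29.2, -0.0], [0.02, -0.01, 11.46])
0.24 ([6.0, -34.9, -0.0], [0.02, -0.01, 13.75])
0.28 ([7.8, -40.6, -0.0], [0.02, -0.01, 16.04])
```

Force is as expected for the spring; continuing to about 0.53 rad.

{"method": "play_rows", "body": {"rows": [{"dx":0.2,"dy":-3,"dz":0,"wx":0,"wy":0,"wz":1.1},{"dx":0.4,"dy":-5.9,"dz":0,"wx":0,"wy":0,"wz":2.3},{"dx":1.1,"dy":-11.8,"dz":0,"wx":0,"wy":0,"wz":4.6},{"dx":1.9,"dy":-17.6,"dz":0,"wx":0,"wy":0,"wz":6.9},{"dx":3,"dy":-23.5,"dz":0,"wx":0,"wy":0,"wz":9.2},{"dx":4.4,"dy":-29.2,"dz":0,"wx":0,"wy":0,"wz":11.5},{"dx":6,"dy":-35,"dz":0,"wx":0,"wy":0,"wz":13.8},{"dx":6,"dy":-35,"dz":0,"wx":0,"wy":0,"wz":13.8},{"dx":6,"dy":-35,"dz":0,"wx":0,"wy":0,"wz":13.8},{"dx":6,"dy":-35,"dz":0,"wx":0,"wy":0,"wz":13.8}]}}

```text
time: 10.25
position: [0.5614, 0.0699, 0.2082]
eef_rot: [0.908, 0.419, -0.0, 0.0]
ft_force: [2.4, -1.9, -6.6]
gripper_width: 0.0181
gripper_force: 40.0
```

{"method": "play_rows", "body": {"rows": [{"dx":0,"dy":0,"dz":0,"wx":0,"wy":0,"wz":0},{"dx":0,"dy":0,"dz":0,"wx":0,"wy":0,"wz":0},{"dx":0,"dy":0,"dz":0,"wx":0,"wy":0,"wz":0},{"dx":0,"dy":0,"dz":0,"wx":0,"wy":0,"wz":0}]}}

```text
time: 10.65
position: [0.5613, 0.07, 0.2082]
eef_rot: [0.908, 0.418, -0.0, 0.0]
ft_force: [0.7, -2.8, -7.0]
gripper_width: 0.0181
gripper_force: 40.0
```

```bash
python3 - <<'E'
from mv import *
import cv2
s=bot.state();print(s['time'],s['position'],s['ft_force'],s['gripper_width'],s['gripper_force'])
im=bot.snapshot('side')[:,:,::-1].copy()
for t in('bolt_nose','bolt_knob'):print(t,[(np.round(d['centre'],4),d['confidence']) for d in bot.pinpoint('side',t)])
cv2.imwrite('pics/s6.png',cv2.resize(im[110:260,190:340],None,fx=4,fy=4,interpolation=3))
E
```

```text
10.65 [0.56133027 0.06997664 0.20818241] [ 0.7400354  -2.80670793 -7.04193324] 0.01806808943830472 39.998218417167664
bolt_nose [(array([ 0.4812, -0.0252,  0.1499]), 0.66), (array([0.664 , 0.1762, 0.162 ]), 0.57)]
bolt_knob [(array([0.5622, 0.0707, 0.2246]), 0.56)]
```

View pics/s6.png

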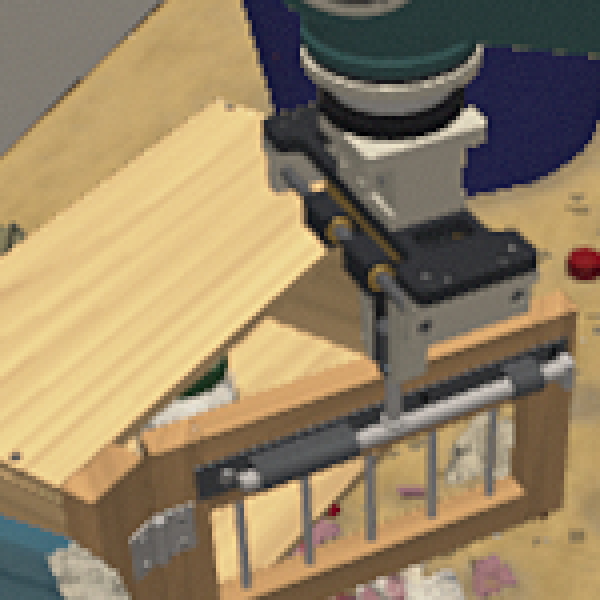

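The gate stands about 30° open with the knob gripped near crop pixel (395, 370). The nose sits inside the gate's edge, near (560, 370), and the pose is steady.

```bash
python3 -c "
from bench import bot
print(bot.sign_off())"
```

```text
the job is handed in; nothing more can be done
None
```

I lifted the bolt over the lip, drew it back about 54 mm, opened the gate to about 30° and handed the job in at about 11 s with the gripper still holding the knob; the sign-off gave no verdict, and I did not re-measure the bottle, cup and steel wool at the end.

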